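Clamp the blank with the square key

ROBOT

A 6-joint arm with a two-finger parallel gripper is mounted at the origin on the work surface. World frame = base frame: x ahead of the robot, y to its left, z up, the work surface at z = 0. Lengths are in m, angles in rad, forces in N, time in s.
With the tool pointing down it reaches from about 0.35 to 0.775 m from the base axis. Payload 5.5 kg.
Tool frame: the origin (TCP) lies between the finger pads; the fingertips stand 22 mm ahead of it and the grasp point (between the pads) lies 3 mm ahead of it (env.finger_overhang is the distance from the TCP to the fingertips, in m); y points along the fingers, x is the direction in which the jaws open and shut, and the axes are right-handed (so a half turn about y gives the same grasp; the last joint's range is limited). The gripper opens to 85 mm and grips with 20 to 120 N. Pads are 22 mm wide; open, the fingers measure 114 mm over their backs; the gripper's body (76 mm by 85 mm) begins 54 mm behind the grasp point. The pads swing forward as they close: fully open they stand 13 mm farther back than shut.
Start: joints at [-0.14, 0.313, 0.046, 1.304, 0, 1.431], TCP at [0.575, -0, 0.253] pointing down, gripper open.
Joint ranges: [-2.76, 2.76], [-0.86, 1.69], [-1.03, 1.26], [-2.2, 2.34], [-1.47, 1.5], [-3.14, 3.14]. Speed limits (rad/s): [2.57, 2.57, 3.14, 3.14, 3.14, 3.14].

INTERFACE

Orientations are given as a unit quaternion [w, x, y, z].
In Python, from workcell import monitor, cams, job, env gives the robot as it stands.
- The arm moves only by the tool drive_tool, never from a script. Its argument "plan" is text: rows parted by semicolons, each of 7 numbers parted by spaces: the opening, from -1 (shut) to 1 (fully open), then the shift along the tool's x, y, z in mm, then the turn, a rotation vector about the tool's x, y, z in degrees. In form: gripper x y z rx ry rz; .... A call has 1 to 8 rows; each row shifts and turns the pose as measured when the row begins, along the tool's axes as they then stand; what a row does not reach is not made up. A row lasts 1/8 s, in which the tool goes at most 62.5 mm and 10.7 degrees, less where a joint would pass 70% of its speed; a pose out of reach is approached as far as the arm can. A call is refused whole if a number of a shift passes 62.5 or a number of a turn 10.7, either way. A call with a gripper value outside its range is refused whole. The fingers move at their own pace and stop on an object; "grip_force" is the grip in N (left out, the last holds). Time passes only in rows, so rows that do not move let the fingers close. It gives the time, the measured TCP pose, the force and the opening at its end, in the units of the state.
- monitor.get_state(): the state, without advancing time (a new reading comes with each control period).
- cams.read_camera(name): name is "scene" or "side" or "wrist"; returns (picture, depth): 480x640x3 uint8, red, green, blue; 480x640 float32, m along the optical axis (not along the pixel's ray), 0 where there is no reading.
- cams.calibration(name): a dict with "fx", "fy", "cx", "cy" (pixels), "R" (3x3) and "t" (3): a world point X has camera coordinates R X + t. Camera axes: x right, y down, z forward; pixel columns grow to the right and rows downward; lengths in m; the calibration is good to about 2 mm. A picture is of the moment at which its call begins: read the wrist's pose just before it. calibration takes no time and is no camera call; for the wrist camera it gives the pose at the moment of the call.
- job.hand_in(): hands the job in, once; it reports no verdict.
The state is a dict: "clock": time; "joint_pos": joint angles; "qvel": joint speeds; "tau": joint torques, N m; "tcp_pos": TCP position; "orientation": TCP orientation; "wrist_force": force on the tool from outside, world axes, zero at the start; "ft_torque": the same for the moment, N m; "finger_gap": finger opening in m.
Only numpy, scipy, OpenCV 4.12 (cv2) and the standard library are available. Lean on these libraries where they do the work, as an engineer would, in place of code of your own. Each camera call takes 0.05 s, during which the arm holds its last target.

TASK

Take the T-handled square key out of the wooden tool stand and seat it fully home in the recessed square socket of the steel bench fixture. Turn it clockwise, seen from above, until the sliding jaw has pushed the soft metal blank against the fence and grips it firmly; feel for the rise in resistance and stop there, because overtightening marks the blank. Let go and leave the key standing in the socket, and do not disturb the other things on the bench.

Things in the scene. Friction and masses are not known exactly. Their poses are not given: they have to be found in the camera images.
- key_bar (a point): Centre of the handle bar of the loose square key (plain steel, 120 g, the only tool in the stand with a T-bar). Bar 56 mm long (x), 12 mm wide (y), 20 mm high (z), centred here. Under it a round neck, 12 mm thick and 30 mm high, then a collar 25 mm across. At the start the key hangs upright by its collar in a stand hole; lift it 25 mm to clear the stand.
- key_seat (a point): Point on the key's axis at the underside of its 4 mm thick collar, 44 mm below the bar's centre; axes as for key_bar. Below it a square shank 12 mm wide, 18 mm long, its last 2 mm stepped in to 9 mm; its flats are parallel to the bar's sides. With the key fully home this point meets point socket.
- stand: Wooden tool stand, fixed, 60 x 240 x 26 mm (x, y, z), origin at the centre of its underside on the bench. Three 21 mm holes on its y axis at -80, 0 and +80 mm; the key and two other tools, burnisher and punch, stand in them in any order.
- fixture: Steel clamping fixture, fixed; origin at the centre of the underside of its 200 x 110 x 10 mm base plate, x from socket towards fence. Housing 80 x 90 mm, top 40 mm above the bench, centred at x -52 mm, with a round well 41 mm across holding the spindle with the socket. Then the jaw (x about 0), the blank, and a fixed fence, top 34 mm above the bench.
- socket (a point): Centre of the mouth of the square socket, in the spindle's top face: 8 mm below the housing top, 32 mm above the bench. Socket 13 mm square (12 mm shank: 1 mm clearance, 0.1 rad of play), 20 mm deep, mouth chamfered 1.5 mm, sides parallel to this point's x and y, which turn with the spindle. z up. The key fits in any of four quarter-turn positions.
- spindle (a joint): Spindle angle, rad: 0 at the start, grows clockwise seen from above, to 2.2 at most. Friction of 0.2 to 0.3 N m both ways: it stays where it is left. Each radian moves the jaw 8 mm towards the fence. Once the blank is against the fence each further radian adds about 130 N of clamping force, and each 10 N of it adds 0.08 N m to the turning torque.
- jaw: Sliding jaw with a sprung brass pad that yields 1 mm per 18 N; origin at the underside of the 16 mm thick jaw block, x towards the fence, pad face 14 mm ahead. It takes 3 to 9 mm of travel (0.35 to 1.15 rad), different each time, to push the blank against the fence: feel for it. Good grip: about 20 N (0.16 N m above free turning); under 10 N is loose, over 32 N marks the blank.
- blank: Loose soft metal blank, 20 x 40 x 26 mm (x, y, z), 170 g, standing on the base plate between jaw and fence; origin at the centre of its underside, 10 mm above the bench.
- burnisher: Bystander: round-shanked tool with a round wooden knob, 80 mm tall, in the stand. Leave it alone.
- punch: Bystander: round-shanked tool with a small round steel head, 68 mm tall, in the stand. Leave it alone.
- jar: Bystander: jar 60 mm in diameter, 75 mm high. Leave it alone.
- hammer: Bystander: hammer 250 mm long, lying. Leave it alone.
- dish: Bystander: small white bowl 90 mm in diameter, 30 mm high. Leave it alone.
- bench_block: Bystander: steel block 50 x 50 x 25 mm. Leave it alone.
- mandrel_stub: Bystander: steel tapered post 40 mm across its foot, 90 mm high. Leave it alone.
Things that resemble listed ones, but are neither listed nor needed, are in the scene too. Leave any black or pink look-alike of the part that bears key_bar alone.

How it is judged:
On the way:
1. the key is seated fully home, upright in the socket (z of key_seat in the frame of socket between -0.004 and 0.003 m and horizontal distance between key_seat and socket below 0.003 m and angle between key_seat's own z axis and vertical below 0.1 rad), for 0.2 s.
At the end, for the whole second after the job is handed in: The released key stands upright (0.1 rad) in the socket, collar within 3 mm of the spindle face and on axis within 3 mm; the spindle is turned more than 0.3 rad clockwise and at rest; the jaw presses the blank with over 10 N; the blank is upright (0.08 rad) and still (all of step 1 and contact force between jaw and blank above 10 N and value of joint spindle above 0.3 rad and angle between blank's own z axis and vertical below 0.08 rad and velocity of joint spindle between -0.05 and 0.05 rad/s and linear speed of blank below 0.01 m/s); the robot touches nothing.
It fails at once if the blank is overtightened: the jaw presses on it with more than 32 N (contact force between jaw and blank above 32 N).
It fails at once if the robot touches the blank (contact force between any of the fingers, the arm and blank above 0.5 N).
It fails at once if another thing on the bench is moved more than 20 mm (distance of any of burnisher, punch, jar, hammer, dish, bench_block, mandrel_stub from where it was at the start of the episode above 0.02 m).
It also fails if it takes over 70 s, if anything falls off the work surface, if the arm or the gripper's body presses on something with over 40 N, if the wrist force passes 120 N, or if a joint passes its speed limit or range.

## Working session

There is one attempt and no reset: what is moved stays moved. The work goes in short steps, Python scripts to look and compute and a tool call to move; the robot and the scene stay as the last step left them, time stands still between calls to the robot, and variables do not carry over. Pictures are saved under pics/ and viewed, and the job is handed in when it is done.

Besides the shell and the picture viewer there is one more tool, called after "Emit:" as name(argument=value, ...) on one line, values as JSON. drive_tool: Moves the arm, as the interface text tells. Its arguments: {"type":"object","properties":{"plan":{"type":"string"},"grip_force":{"type":"number"}},"required":["plan"]}

```bash
ls; mkdir -p pics; python3 - <<'E'
from workcell import monitor,cams,job,env
import cv2,numpy as np
print(monitor.get_state())
for n in ["scene","side","wrist"]:
    c=cams.calibration(n); print(n,c)
    p,d=cams.read_camera(n); cv2.imwrite(f"pics/{n}0.png",p[:,:,::-1]); np.save(f"pics/{n}0.npy",d); 
E
```

```text
pics
{'clock': 0.0, 'joint_pos': array([-1.39618124e-01,  3.13993422e-01,  4.49955538e-02,  1.30358456e+00,
        8.29260101e-06,  1.43122091e+00]), 'qvel': array([ 0.00021211, -0.00028571,  0.0009912 ,  0.00126956, -0.00025799,
        0.00039489]), 'tau': array([-2.90074182e-03, -4.80629075e+01,  2.98531097e+01,  1.95313990e-02,
       -3.83516899e-04, -4.27451073e-05]), 'tcp_pos': array([5.74543098e-01, 4.64896108e-05, 2.52419571e-01]), 'orientation': array([ 7.07197269e-01, -7.07015729e-01,  6.40030351e-04,  6.09830351e-04]), 'wrist_force': array([-0.15388819, -0.24757238,  0.24989315]), 'ft_torque': array([-0.02933447, -0.02712356,  0.00094853]), 'finger_gap': 0.08545674802843561}
scene {'fx': 546.8802320398185, 'fy': 546.8802320398185, 'cx': 315.83863085042253, 'cy': 235.60465252606696, 'R': array([[ 0.61826876,  0.78589957, -0.01027621],
       [ 0.62514431, -0.49964282, -0.59962626],
       [-0.47638045,  0.36430607, -0.80021419]]), 't': array([-0.36439517, -0.29088015,  1.50640762])}
side {'fx': 525.5196998174488, 'fy': 525.5196998174488, 'cx': 313.798463143617, 'cy': 240.21300712293146, 'R': array([[-0.99538647, -0.09382585, -0.02006189],
       [-0.04707568,  0.65978133, -0.74998165],
       [ 0.08360413, -0.74557716, -0.66115433]]), 't': array([0.57291359, 0.09645016, 0.92481283])}
wrist {'fx': 331.40889823716253, 'fy': 331.40889823716253, 'cx': 322.57701597427604, 'cy': 238.65190426248844, 'R': array([[ 9.99999396e-01, -1.29544532e-04, -1.09179626e-03],
       [ 1.72342123e-04, -9.62288774e-01,  2.72029937e-01],
       [-1.08586328e-03, -2.72029961e-01, -9.62288170e-01]]), 't': array([-0.57384884, -0.03487367,  0.37763831])}
```

View pics/scene0.png

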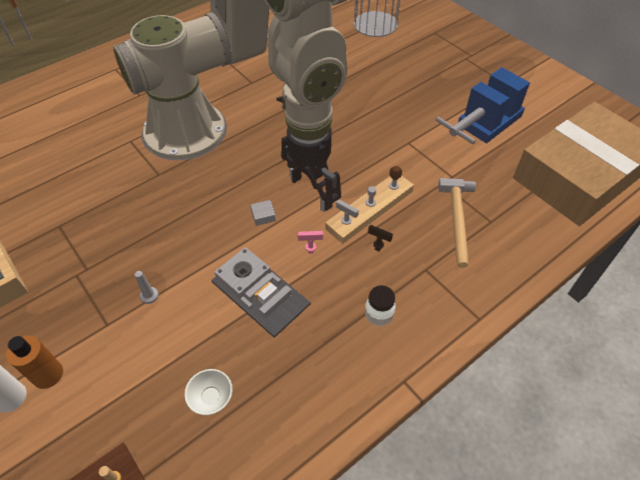

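View pics/side0.png

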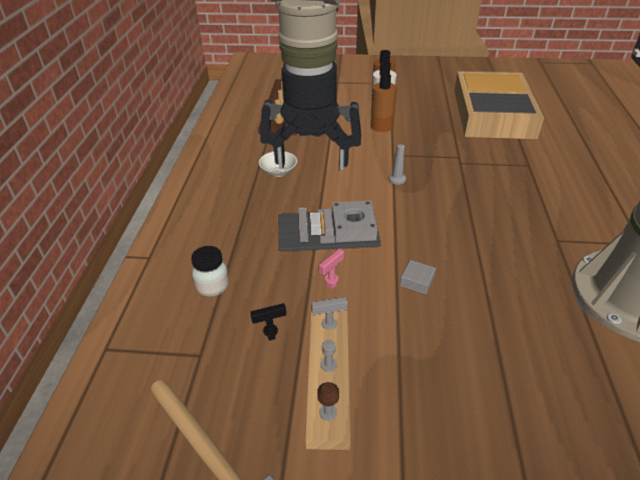

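View pics/wrist0.png

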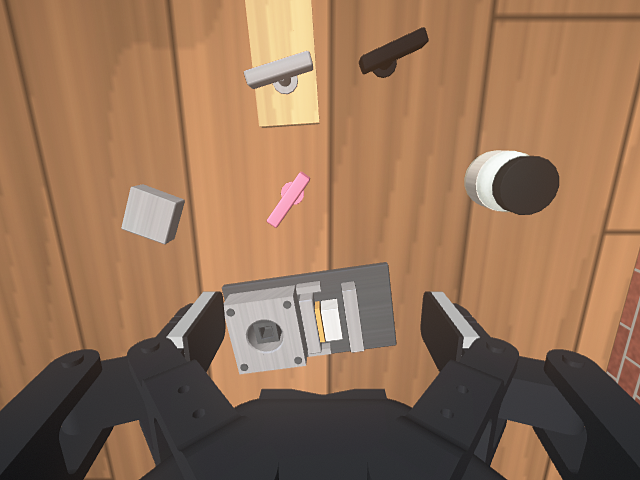

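```bash
cat > h.py <<'E'
import numpy as np,cv2
from workcell import monitor,cams,job,env
def cloud(c,d):
    v,u=np.mgrid[0:480,0:640]
    P=np.stack([(u-c['cx'])/c['fx']*d,(v-c['cy'])/c['fy']*d,d],-1)
    return (P-c['t'])@c['R']
def snap(n,tag):
    c=cams.calibration(n);p,d=cams.read_camera(n)
    cv2.imwrite(f"pics/{tag}.png",p[:,:,::-1]);np.savez(f"pics/{tag}.npz",p=p,d=d,**c)
    return c,p,d
def rect(pts):
    (c,s,a)=cv2.minAreaRect((pts*1000).astype(np.float32)); return np.round(c,1),np.round(s,1),round(a,2)
E
python3 - <<'E'
from h import *
c=cams.calibration("wrist");d=np.load("pics/wrist0.npy");p=cv2.imread("pics/wrist0.png")
W=cloud(c,d)
def box(u0,u1,v0,v1,z0,z1):
    m=np.zeros((480,640),bool);m[v0:v1,u0:u1]=1
    m&=(W[...,2]>z0)&(W[...,2]<z1)&(d>0); return m
for nm,b in dict(base=(215,400,255,385),key=(235,325,40,110),stand=(235,325,0,135)).items():
    z=W[b[2]:b[3],b[0]:b[1],2]; h,e=np.histogram(z,bins=np.arange(-.01,.13,.004)); print(nm,[(round(x,3),n) for x,n in zip(e,h) if n>20])
for nm,a in dict(housing=(215,310,270,385,.037,.045),base=(215,400,255,385,.006,.045),spin=(240,290,310,360,.025,.036),jaw=(295,330,275,362,.014,.045),fence=(335,365,275,360,.03,.038),bar=(235,325,40,110,.065,.12),stand=(240,325,0,130,.022,.03)).items():
    m=box(*a);P=W[m]; print(nm,m.sum(),rect(P[:,:2]),P[:,2].mean(), np.median(P[:,2]))
E
python3 -c "
import cv2
a=cv2.imread('pics/wrist0.png')
cv2.imwrite('pics/crop0.png',cv2.resize(a[260:390,215:405],None,fx=4,fy=4,interpolation=2))"
```

```text
base [(np.float64(-0.006), np.int64(412)), (np.float64(-0.002), np.int64(8751)), (np.float64(0.002), np.int64(202)), (np.float64(0.006), np.int64(4379)), (np.float64(0.01), np.int64(947)), (np.float64(0.014), np.int64(280)), (np.float64(0.018), np.int64(558)), (np.float64(0.022), np.int64(361)), (np.float64(0.026), np.int64(413)), (np.float64(0.03), np.int64(2181)), (np.float64(0.034), np.int64(1148)), (np.float64(0.038), np.int64(3830))]
key [(np.float64(-0.006), np.int64(127)), (np.float64(-0.002), np.int64(1595)), (np.float64(0.022), np.int64(2373)), (np.float64(0.026), np.int64(660)), (np.float64(0.03), np.int64(38)), (np.float64(0.062), np.int64(67)), (np.float64(0.066), np.int64(63)), (np.float64(0.07), np.int64(75)), (np.float64(0.074), np.int64(209)), (np.float64(0.078), np.int64(972))]
stand [(np.float64(-0.006), np.int64(303)), (np.float64(-0.002), np.int64(3652)), (np.float64(0.002), np.int64(21)), (np.float64(0.018), np.int64(23)), (np.float64(0.022), np.int64(5351)), (np.float64(0.026), np.int64(1198)), (np.float64(0.03), np.int64(38)), (np.float64(0.062), np.int64(67)),
[... 174 characters left out ...]
0.6]), array([80.5, 91.4]), 8.35) 0.039215998743928455 0.039202129730730756
base 14103 (array([ 559.7, -132.5]), array([199.7, 111. ]), 8.67) 0.024695438465765208 0.03058710526448647
spin 628 (array([ 506.2, -144.3]), array([35.5, 36.6]), 20.66) 0.030477201091398926 0.030824480119495522
jaw 2213 (array([ 561.7, -132. ]), array([40. , 95.6]), 0.29) 0.030382936834207758 0.03264859297961376
fence 1068 (array([ 601.1, -126.2]), array([31.5, 81. ]), 8.55) 0.03351995769271635 0.033356355857339495
bar 1341 (array([537.8, 128.9]), array([55.8, 12.7]), 16.4) 0.07769027271116592 0.07878827805160918
stand 6549 (array([536.7, 143.1]), array([ 60.3, 108.5]), 3.72) 0.025313345111456578 0.02524141103754886
```

View pics/crop0.png

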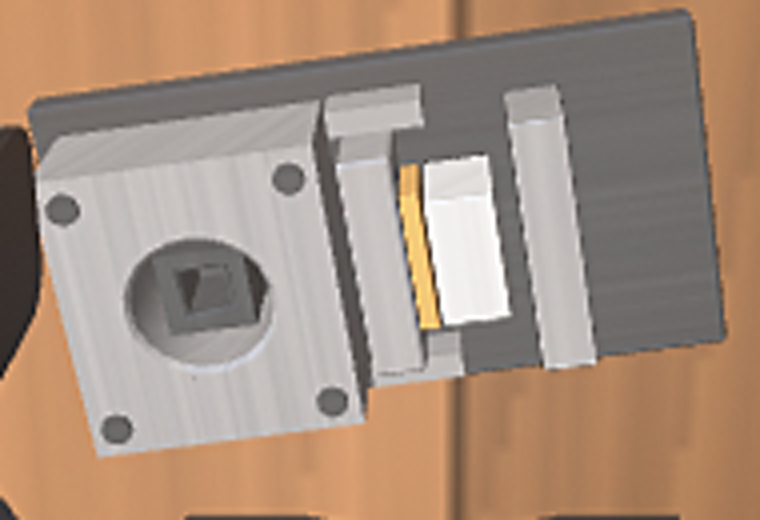

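Emit:
drive_tool(plan="1 -13 24 -28 0 0 0;1 -13 24 -28 0 0 0;1 -13 24 -28 0 0 0;1 -13 24 -28 0 0 0;1 -13 24 -28 0 0 0;1 0 0 0 0 0 0", grip_force=80)

```text
clock: 0.9
tcp_pos: [0.5075, -0.1427, 0.1278]
orientation: [0.708, -0.707, 0.0, 0.001]
wrist_force: [-0.5, 0.6, 0.3]
finger_gap: 0.0857
```

```bash
python3 - <<'E'
from h import *
print(monitor.get_state())
c,p,d=snap("wrist","w1")
W=cloud(c,d);print(c['R'],c['t'])
a=p[:,:,::-1]
cv2.imwrite('pics/w1c.png',cv2.resize(a[100:400,150:550],None,fx=2,fy=2,interpolation=2))
E
```

```text
{'clock': 0.9, 'joint_pos': array([-4.26673064e-01,  2.96350492e-01, -2.96274334e-01,  9.80832995e-01,
        5.07538173e-04,  1.14212376e+00]), 'qvel': array([ 0.02354673, -0.0145461 ,  0.03350022,  0.01037793,  0.01521649,
        0.00405858]), 'tau': array([ -0.94334308, -43.63568544,  26.59188867,  -0.40206615,
        -0.16682724,  -0.15807509]), 'tcp_pos': array([ 0.5074846 , -0.1426691 ,  0.12779614]), 'orientation': array([ 7.07659335e-01, -7.06552224e-01,  7.51119176e-05,  1.48849765e-03]), 'wrist_force': array([-0.49890541,  0.63734401,  0.30295286]), 'ft_torque': array([0.00924434, 0.00608349, 0.02855044]), 'finger_gap': 0.08571152071652051}
[[ 0.99999681  0.00186567 -0.00170412]
 [ 0.00225736 -0.96265286  0.27072936]
 [-0.00113539 -0.27073234 -0.96265399]] [-0.50654079 -0.13922498  0.21899591]
```

View pics/w1c.png

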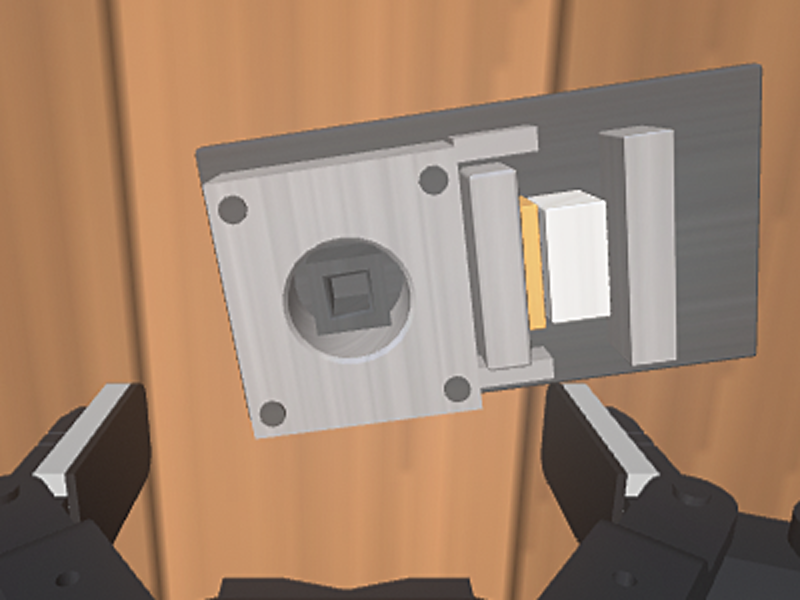

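```bash
python3 - <<'E'
from h import *
f=np.load('pics/w1.npz');p,d=f['p'],f['d'];c={k:f[k] for k in f if k not in'pd'}
W=cloud(c,d)
g=p.mean(2)
a=p[205:290,285:365,::-1];cv2.imwrite('pics/w1d.png',cv2.resize(a,None,fx=7,fy=7,interpolation=2))
# fixture
m=np.zeros(d.shape,bool);m[165:325,250:395]=1
h=m&(abs(W[...,2]-.04)<.0025);print('housing',rect(W[h][:,:2]),W[h][:,2].mean())
m=np.zeros(d.shape,bool);m[125:330,245:540]=1
b=m&(W[...,2]>.005)&(W[...,2]<.06);print('base',rect(W[b][:,:2]))
R0=(np.array([508.,-140.6]));yaw=np.radians(8.6)
F=(W[...,:2]-[.5597,-.1325])@np.array([[np.cos(yaw),-np.sin(yaw)],[np.sin(yaw),np.cos(yaw)]])
# profile along fixture x, at fixture |y|<10mm
s=m&(abs(F[...,1])<.008)
for x in np.arange(-10,60,1.0):
    q=s&(abs(F[...,0]*1000-x)<.5)
    if q.any(): print(int(x),np.round(np.percentile(W[q][:,2],[5,50,95])*1000,1),q.sum(),p[q].mean(0).astype(int),end=' | ')
E
```

```text
housing (array([ 507.8, -140.9]), array([80.3, 90.8]), 8.49) 0.03917885382942283
base (array([ 559.1, -132.8]), array([200.2, 110. ]), 8.56)
-10 [121.3 135.4 147.5] 360 [61 54 50] | -9 [ 17.5 136.2 150.5] 124 [73 67 65] | -8 [ 15.9  78.2 149. ] 216 [137 134 133] | -7 [ 32.3 133.4 149.8] 147 [183 181 180] | -6 [ 32.7 135.4 150.1] 139 [182 180 179] | -5 [ 32.7 134.6 149.8] 135 [181 180 179] | -4 [ 32.6 134.2 150.3] 142 [183 181 181] | -3 [ 32.3  34.1 147.2] 61 [181 177 175] | -2 [31.9 33.2 33.9] 39 [197 193 191] | -1 [32.6 33.4 77.6] 32 [194 190 189] | 0 [ 32.6 128.7 143.4] 100 [116 112 111] | 1 [ 32.5 132.2 144.5] 113 [104 100 100] | 2 [ 32.5 131.3 144.1] 93 [110 106 106] | 3 [ 32.3  34.3 142.5] 67 [139 132 130] | 4 [32.4 33.3 34.2] 34 [196 191 190] | 5 [32.4 33.1 34.1] 32 [196 192 191] | 6 [31.9 33.1 34.1] 32 [181 178 179] | 7 [31.6 32.3 33.1] 24 [135 133 136] | 8 [30.6 31.3 32.5] 37 [219 174 108] | 9 [30.8 31.9 32.5] 38 [240 196 120] | 10 [30.4 31.7 32.6] 31 [239 196 121] | 11 [30.6 31.5 32.5] 33 [239 198 122] | 12 [30.7 31.7 33. ] 35 [242 197 120] | 13 [30.3 31.4 31.8] 25 [214 171 
[... 827 characters left out ...]
1 [17.2 25.7 32.6] 99 [113 110 109] | 42 [16.2 26.4 33.5] 152 [129 125 124] | 43 [31.8 33.3 33.9] 39 [190 186 185] | 44 [32.5 33.3 34.8] 37 [187 183 182] | 45 [32.3 33.  34. ] 30 [187 183 182] | 46 [32.4 33.4 33.8] 36 [189 185 183] | 47 [32.3 33.1 34.1] 35 [192 188 186] | 48 [31.8 33.  34.2] 37 [193 189 187] | 49 [32.3 33.1 34. ] 32 [193 189 188] | 50 [32.1 33.2 34.2] 38 [191 187 186] | 51 [32.3 33.2 34.2] 31 [188 184 183] | 52 [31.9 33.  34.5] 36 [187 182 182] | 53 [32.1 33.4 34.1] 36 [185 181 180] | 54 [32.1 33.2 34.3] 33 [184 180 179] | 55 [32.2 33.3 34.1] 35 [185 181 180] | 56 [32.4 33.2 34.2] 38 [189 184 183] | 57 [32.2 32.9 33.8] 20 [157 154 152] | 58 [31.2 31.6 31.8] 5 [151 148 146] |
```

View pics/w1d.png

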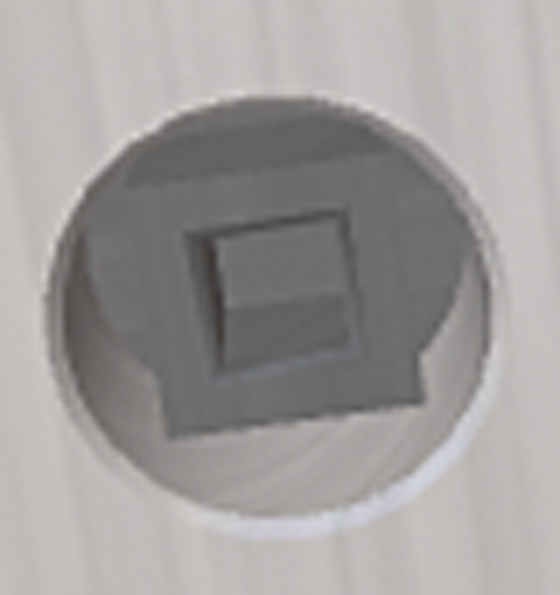

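```bash
python3 - <<'E'
from h import *
f=np.load('pics/w1.npz');c={k:f[k] for k in f if k not in'pd'}
def ray(u,v,z):
    r=c['R'].T@np.array([(u-c['cx'])/c['fx'],(v-c['cy'])/c['fy'],1]);o=-c['R'].T@c['t'];return o+r*(z-o[2])/r[2]
Q=np.array([ray(285+u/7,205+v/7,.032)[:2]*1000 for u,v in [(183,232),(348,208),(358,348),(215,380)]])
print(Q,Q.mean(0))
for i in range(4):
    e=Q[(i+1)%4]-Q[i];print(np.hypot(*e),np.degrees(np.arctan2(e[1],e[0])))
# bottom edge of spindle boss
for a,b in [((170,438),(425,402)),((128,188),(380,152))]:
    e=ray(285+b[0]/7,205+b[1]/7,.032)-ray(285+a[0]/7,205+a[1]/7,.032);print(np.degrees(np.arctan2(e[1],e[0])))
well=[(48,300),(495,300),(270,97),(270,537)]
E=np.array([ray(285+u/7,205+v/7,.04)[:2]*1000 for u,v in well]);print(E)
E
```

```text
[[ 499.12117091 -134.0992104 ]
 [ 515.01881926 -131.66376813]
 [ 516.16479934 -145.84997337]
 [ 502.15364241 -149.19646118]] [ 508.11460798 -140.20235327]
16.08311543708665 8.7097200714251
14.23241684553478 -85.38160106756924
14.40525942732255 -166.5668825031754
15.398794258864385 101.35744140855147
8.678580966442976
8.504950426677494
[[ 486.71372951 -138.50957896]
 [ 528.60264015 -138.40919573]
 [ 507.46917064 -119.02471851]
 [ 507.58534674 -162.40603146]]
```

Emit:
drive_tool(plan="1 0 -10 20 0 0 0;1 6 -10 54 0 0 0;1 6 0 54 0 0 0;1 6 0 54 0 0 0;1 6 0 54 0 0 0;1 6 0 40 0 0 0;0.3 0 0 0 0 -10.6 0;0.3 0 0 0 0 -10.6 0")

```text
clock: 1.95
tcp_pos: [0.5421, 0.1583, 0.1637]
orientation: [0.695, -0.693, -0.143, 0.129]
wrist_force: [0.0, -0.4, 0.4]
finger_gap: 0.0554
```

Emit:
drive_tool(plan="0.3 0 0 0 0 -10.6 0;0.3 0 0 0 0 -10.6 0;0.3 0 0 0 0 -10.6 0;0.3 0 0 0 0 -10.6 0;0.3 0 0 0 0 -10.6 0;0.3 0 0 0 0 -10.6 0;0.3 0 0 0 0 -10.6 0;0.3 0 0 0 0 -10.6 0")

```text
clock: 2.95
tcp_pos: [0.54, 0.1787, 0.1784]
orientation: [-0.408, 0.422, 0.583, -0.561]
wrist_force: [0.4, -0.6, 0.7]
finger_gap: 0.0556
```

```bash
cat >> h.py <<'E'
from scipy.spatial.transform import Rotation as Ro
def pose():
    s=monitor.get_state();q=s['orientation'];return s,Ro.from_quat([q[1],q[2],q[3],q[0]]).as_matrix()
def togo(target,yaw,tilt=True):
    "target TCP pos m, tool x yaw deg, tool y down -> tool-frame shift mm and rotvec deg"
    s,R=pose();a=np.radians(yaw)
    T=np.array([[np.cos(a),np.sin(a),0],[0,0,-1],[-np.sin(a),np.cos(a),0]]).T
    print('t',s['clock'],'pos',np.round(s['tcp_pos']*1000,1),'yaw',np.degrees(np.arctan2(R[1,0],R[0,0])),'gap',s['finger_gap'],'j',np.round(s['joint_pos'],2))
    print('F',s['wrist_force'].round(2),'M',s['ft_torque'].round(3))
    print('shift',np.round(R.T@(np.array(target)-s['tcp_pos'])*1000,1),'rot',np.round(np.degrees(Ro.from_matrix(R.T@T).as_rotvec()),2))
E
python3 - <<'E'
from h import *
togo([.5378,.1289,.073],106.4)
c,p,d=snap("wrist","w2")
W=cloud(c,d)
m=(W[...,2]>.074)&(W[...,2]<.09)&(np.hypot(W[...,0]-.538,W[...,1]-.129)<.04)
print(rect(W[m][:,:2]),W[m][:,2].mean())
E
```

```text
t 2.95 pos [540.  178.7 178.4] yaw 108.03954650400503 gap 0.055556862208262434 j [ 0.17  0.31 -0.15  1.08  0.01 -0.14]
F [ 0.41 -0.56  0.74] M [-0.004  0.043 -0.032]
shift [-46.9 104.6  21.4] rot [2.09 1.64 0.15]
(array([537.1, 128.8]), array([55.6, 12.3]), 16.36) 0.07872579640645462
```

View pics/w2.png

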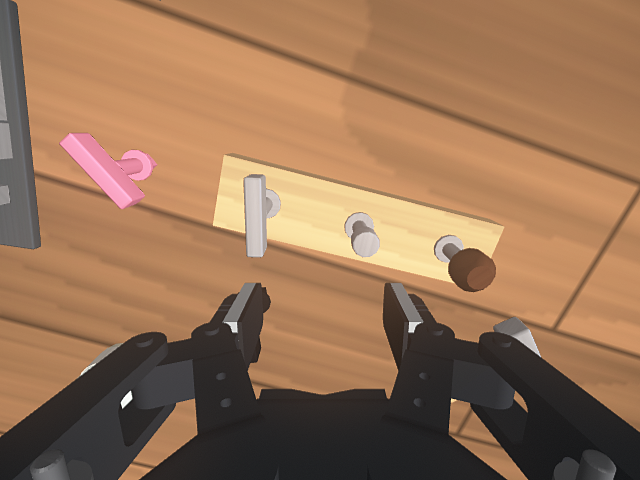

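Emit:
drive_tool(plan="0.2 -24 15 11 1 0.8 0;0.2 -23 15 10 1 0.8 0;0.2 0 0 0 0 0 0;0.2 0 0 0 0 0 0")

```text
clock: 3.5
tcp_pos: [0.536, 0.1345, 0.1531]
orientation: [-0.421, 0.423, 0.571, -0.564]
wrist_force: [0.0, -0.2, -0.2]
finger_gap: 0.0514
```

```bash
python3 - <<'E'
from h import *
togo([.5375,.1289,.073],106.4)
E
```

```text
t 3.5 pos [536.  134.5 153.1] yaw 106.72721939795548 gap 0.051370977264721195 j [ 0.1   0.31 -0.21  1.04  0.01 -0.19]
F [ 0.01 -0.24 -0.19] M [-0.002 -0.069  0.022]
shift [-6.1 80.1  1. ] rot [0.57 0.33 0.18]
```

Emit:
drive_tool(plan="0.2 -6 15 0 0.5 0.3 0.2;0.2 0 15 1 0 0 0;0.2 0 15 0 0 0 0;0.2 0 0 0 0 0 0;0.2 0 0 0 0 0 0")

```text
clock: 4.12
tcp_pos: [0.5368, 0.1305, 0.1053]
orientation: [-0.423, 0.423, 0.567, -0.566]
wrist_force: [1.0, 0.5, -0.1]
finger_gap: 0.0515
```

```bash
python3 - <<'E'
from h import *
togo([.5375,.1289,.073],106.4)
c,p,d=snap("wrist","w3")
E
```

```text
t 4.125 pos [536.8 130.5 105.3] yaw 106.49471079520323 gap 0.05146805040762599 j [ 0.09  0.36 -0.27  0.94  0.   -0.19]
F [ 1.03  0.51 -0.12] M [-0.023 -0.    -0.005]
shift [-1.7 32.3 -0.2] rot [ 0.07  0.09 -0.  ]
```

View pics/w3.png

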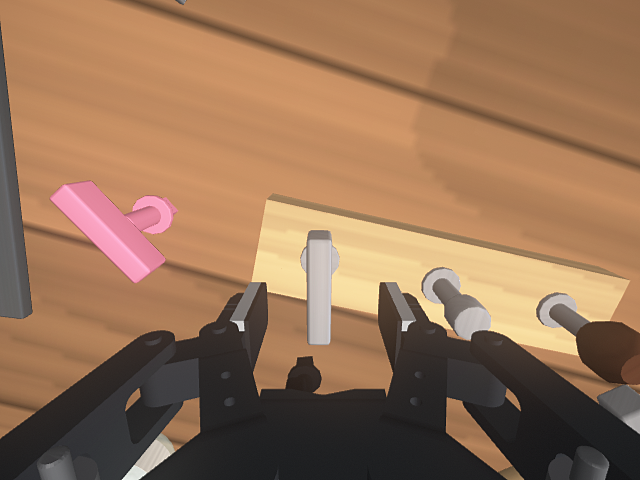

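Emit:
drive_tool(plan="0.2 -1.5 12 0 0 0 0;0.2 0 12 0 0 0 0;0.2 0 8 0 0 0 0;0.2 0 0 0 0 0 0;0.2 0 0 0 0 0 0")

```text
clock: 4.8
tcp_pos: [0.5376, 0.1288, 0.0713]
orientation: [-0.423, 0.424, 0.567, -0.566]
wrist_force: [0.4, -0.2, 0.9]
finger_gap: 0.051
```

```bash
python3 - <<'E'
from h import *
togo([.5375,.1289,.073],106.4)
E
```

```text
t 4.8 pos [537.6 128.8  71.3] yaw 106.47428806835751 gap 0.05101381024223384 j [ 0.09  0.39 -0.31  0.87  0.   -0.2 ]
F [ 0.4  -0.2   0.86] M [ 0.058  0.006 -0.002]
shift [ 0.1 -1.7  0. ] rot [ 0.1   0.07 -0.01]
```

Emit:
drive_tool(plan="-1 0 -1.5 0 0 0 0;-1 0 0 0 0 0 0;-1 0 0 0 0 0 0;-1 0 0 0 0 0 0;-1 0 0 0 0 0 0;-1 0 0 0 0 0 0")

```text
clock: 5.55
tcp_pos: [0.5381, 0.1289, 0.0737]
orientation: [-0.422, 0.424, 0.567, -0.566]
wrist_force: [0.2, -0.1, -1.7]
finger_gap: 0.0112
```

```bash
python3 - <<'E'
from h import *
togo([.5375,.1289,.123],106.4)
E
```

```text
t 5.55 pos [538.1 128.9  73.7] yaw 106.47624569399011 gap 0.011169425769304072 j [ 0.09  0.39 -0.31  0.87  0.   -0.2 ]
F [ 0.23 -0.08 -1.65] M [-0.006 -0.007  0.017]
shift [  0.2 -49.3   0.4] rot [ 0.18  0.08 -0.02]
```

Emit:
drive_tool(plan="-1 0 -12 0 0 0 0;-1 0 -20 0 0 0 0;-1 0 -25 0 0 0 0;-1 0 -25 0 0 0 0;-1 0 0 0 0 0 0;-1 0 0 0 0 0 0")

```text
clock: 6.3
tcp_pos: [0.5373, 0.1288, 0.1598]
orientation: [-0.423, 0.424, 0.567, -0.566]
wrist_force: [-0.0, -0.3, -2.0]
finger_gap: 0.0107
```

```bash
python3 - <<'E'
from h import *
togo([.5080,-.1406,.150],98.6)
c,p,d=snap("side","s4")
c,p,d=snap("wrist","w4")
E
```

```text
t 6.3 pos [537.3 128.8 159.8] yaw 106.47557368217106 gap 0.01066863689543154 j [ 0.09  0.31 -0.19  1.07  0.   -0.2 ]
F [-0.   -0.25 -1.99] M [ 0.04   0.017 -0.012]
shift [-250.     9.6  104.5] rot [ 0.15  7.88 -0.01]
```

View pics/s4.png

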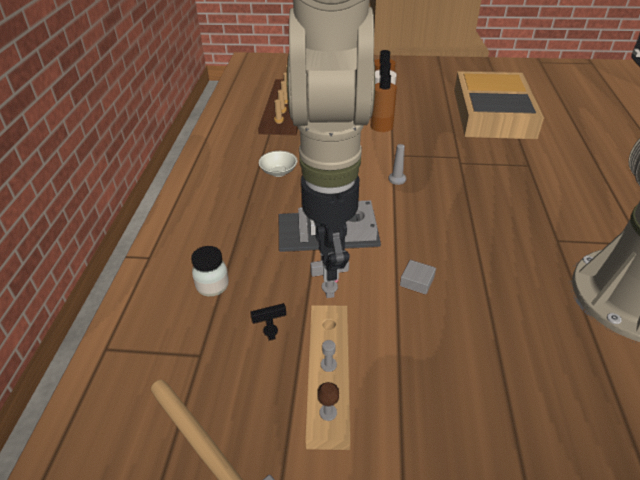

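View pics/w4.png

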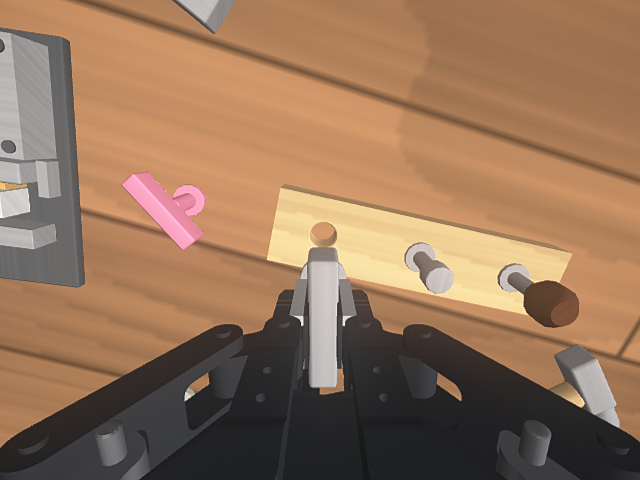

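Emit:
drive_tool(plan="-1 -30 0 12 0 0 0;-1 -42 0 17 0 0 0;-1 -42 0 17 0 0 0;-1 -42 0 17 0 0 0;-1 -42 0 17 0 0 0;-1 -30 0 12 0 0 0;-1 0 0 0 0 8 0;-1 0 0 0 0 0 0")

```text
clock: 7.4
tcp_pos: [0.509, -0.1224, 0.1504]
orientation: [0.466, -0.458, -0.534, 0.537]
wrist_force: [0.5, 0.1, -1.3]
finger_gap: 0.0106
```

```bash
python3 - <<'E'
from h import *
togo([.5080,-.1406,.115],98.6)
E
```

```text
t 7.4 pos [ 509.  -122.4  150.4] yaw 98.42590936777718 gap 0.010578643083053816 j [-0.39  0.28 -0.26  1.04 -0.   -0.54]
F [ 0.5   0.07 -1.27] M [-0.002 -0.003  0.055]
shift [-18.   35.3   3.3] rot [-0.58 -0.17  0.3 ]
```

Emit:
drive_tool(plan="-1 -9 12 2 -0.3 -0.2 0.2;-1 -9 12 1 -0.3 0 0.1;-1 0 11 0 0 0 0;-1 0 0 0 0 0 0;-1 0 0 0 0 0 0")

```text
clock: 8.02
tcp_pos: [0.5074, -0.1401, 0.1108]
orientation: [0.46, -0.458, -0.538, 0.538]
wrist_force: [0.5, 0.1, -1.3]
finger_gap: 0.0109
```

```bash
python3 - <<'E'
from h import *
togo([.5080,-.1406,.105],98.6)
c,p,d=snap("wrist","w5")
c,p,d=snap("side","s5")
a=p[160:280,260:420,::-1];cv2.imwrite('pics/s5c.png',cv2.resize(a,None,fx=5,fy=5,interpolation=2))
c,p,d=snap("scene","c5")
a=p[210:340,190:350,::-1];cv2.imwrite('pics/c5c.png',cv2.resize(a,None,fx=4,fy=4,interpolation=2))
E
```

```text
t 8.025 pos [ 507.4 -140.1  110.8] yaw 99.03900741498207 gap 0.010864893882547006 j [-0.42  0.31 -0.32  0.94  0.   -0.58]
F [ 0.54  0.09 -1.33] M [-0.014  0.015 -0.011]
shift [-0.6  5.8 -0.5] rot [-0.11  0.44  0.1 ]
```

View pics/w5.png

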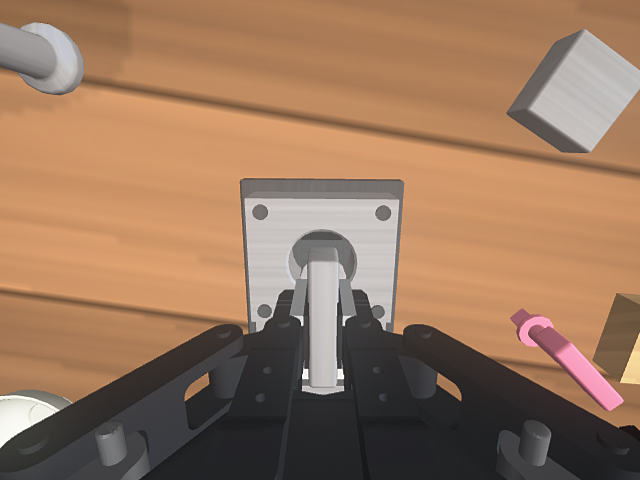

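View pics/s5c.png

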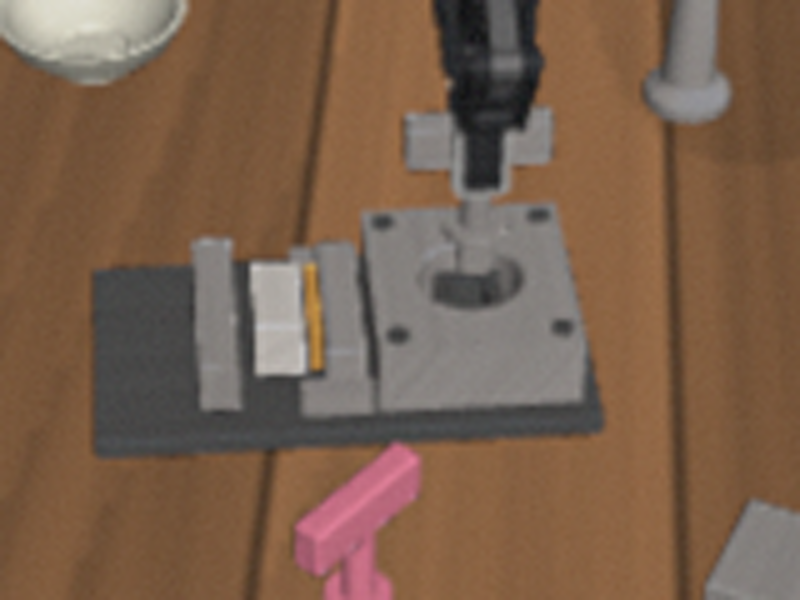

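View pics/c5c.png

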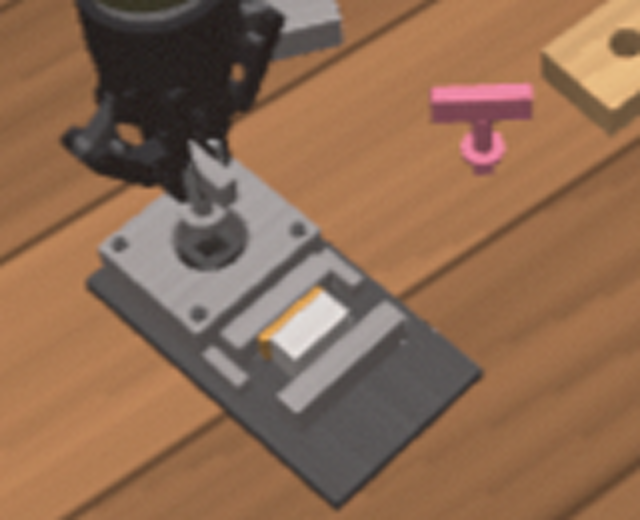

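```bash
python3 - <<'E'
from h import *
f=np.load('pics/w5.npz');p,d=f['p'],f['d'];c={k:f[k] for k in f if k not in'pd'}
W=cloud(c,d)
g=p.astype(int)
m=np.zeros(d.shape,bool);m[240:395,295:350]=1
m&=(W[...,2]>.105)&(W[...,2]<.13)&(g.min(2)>120)
P=W[m];z=np.median(P[:,2]);m2=m&(abs(W[...,2]-z)<.003)
print(z,m2.sum(),rect(W[m2][:,:2]))
k=cv2.morphologyEx(m2.astype(np.uint8),cv2.MORPH_OPEN,np.ones((5,5)))>0;print(rect(W[k][:,:2]))
E
```

```text
0.11609351778922851 3740 (array([ 506.5, -141.7]), array([56.4, 20.8]), 1.89)
(array([ 506.6, -142. ]), array([56.2, 19.7]), 3.29)
```

```bash
python3 - <<'E'
from h import *
f=np.load('pics/w5.npz');p,d=f['p'],f['d'];c={k:f[k] for k in f if k not in'pd'}
a=p[235:400,280:365,::-1];cv2.imwrite('pics/w5c.png',cv2.resize(a,None,fx=3.6,fy=3.6,interpolation=2))
W=cloud(c,d)
for v in range(245,395,12): print(v,[(int(x),) [0] for x in p[v,296:350:2].mean(1)],(W[v,[310,323,335],2]*1000).round(0))
E
```

```text
245 [111, 115, 113, 114, 114, 114, 113, 114, 115, 113, 113, 113, 113, 113, 112, 113, 114, 113, 113, 113, 114, 114, 114, 113, 114, 116, 114] [32. 31. 30.]
257 [112, 115, 114, 115, 114, 115, 100, 118, 124, 124, 123, 124, 127, 127, 129, 131, 133, 133, 134, 139, 158, 126, 115, 113, 114, 115, 115] [111. 112. 111.]
269 [169, 167, 176, 114, 200, 208, 121, 162, 198, 195, 195, 197, 198, 200, 202, 203, 206, 202, 200, 198, 204, 186, 200, 213, 110, 111, 109] [116. 116. 116.]
281 [134, 135, 136, 136, 135, 140, 120, 159, 197, 194, 195, 196, 199, 201, 203, 204, 206, 203, 200, 199, 206, 190, 133, 136, 136, 136, 136] [116. 117. 116.]
293 [135, 135, 136, 135, 138, 60, 121, 156, 197, 193, 194, 196, 198, 201, 200, 203, 203, 202, 199, 199, 208, 151, 140, 136, 136, 136, 136] [115. 116. 117.]
305 [134, 134, 135, 136, 101, 60, 50, 155, 195, 193, 193, 195, 197, 200, 200, 203, 203, 200, 199, 200, 230, 53, 56, 139, 135, 135, 134] [116. 116. 116.]
317 [146, 231, 220, 233, 71, 76, 55, 152, 193, 191, 191, 193, 198, 200, 200, 201, 202, 200, 197, 201, 175, 71, 74, 89, 223, 224, 243] [115. 115. 116.]
329 [58, 59, 65
[... 161 characters left out ...]
 147, 187, 188, 189, 191, 196, 197, 198, 200, 200, 197, 195, 202, 127, 68, 71, 55, 54, 50, 57] [114. 117. 116.]
353 [62, 60, 72, 63, 68, 68, 56, 145, 181, 188, 187, 191, 194, 196, 198, 197, 197, 197, 195, 201, 126, 66, 68, 48, 53, 52, 48] [116. 117. 115.]
365 [59, 72, 70, 57, 106, 63, 60, 139, 179, 187, 186, 189, 192, 195, 197, 196, 197, 195, 191, 197, 219, 59, 60, 133, 45, 51, 46] [116. 116. 116.]
377 [56, 72, 53, 255, 247, 248, 178, 130, 175, 186, 185, 189, 190, 194, 195, 196, 196, 193, 190, 198, 183, 248, 244, 251, 76, 47, 46] [114. 116. 116.]
389 [54, 46, 42, 201, 188, 187, 187, 187, 188, 188, 187, 188, 187, 186, 188, 188, 187, 188, 188, 186, 185, 185, 187, 192, 76, 46, 40] [34. 33. 34.]
```

View pics/w5c.png

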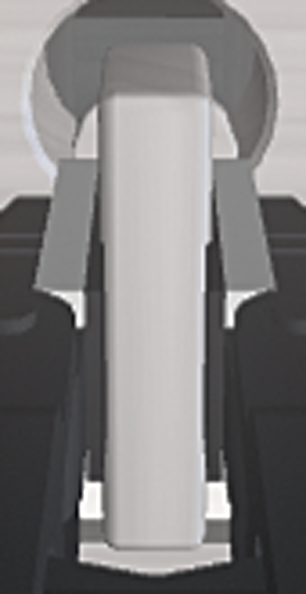

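```bash
python3 - <<'E'
from h import *
f=np.load('pics/w5.npz');c={k:f[k] for k in f if k not in'pd'}
def ray(u,v,z):
    r=c['R'].T@np.array([(u-c['cx'])/c['fx'],(v-c['cy'])/c['fy'],1]);o=-c['R'].T@c['t'];return o+r*(z-o[2])/r[2]
for z in(.116,.117):
    Q=np.array([ray(280+u/3.6,235+v/3.6,z)[:2]*1000 for u,v in [(104,92),(212,92),(205,547),(107,547)]])
    a=(Q[0]+Q[1])/2;b=(Q[2]+Q[3])/2;print(Q.mean(0),np.hypot(*(b-a)),np.degrees(np.arctan2(*(b-a)[::-1])),np.hypot(*(Q[1]-Q[0])))
# well centre in this view, z=.04
d=f['d'];W=cloud(c,d);m=np.zeros(d.shape,bool);m[170:340,240:405]=1;m&=abs(W[...,2]-.039)<.002;print(rect(W[m][:,:2]))
E
```

```text
[ 506.19448097 -139.77476765] 55.01512940087617 8.853741626302842 10.988704641406587
[ 505.60882043 -139.87287443] 54.53541572575351 8.853741626302822 10.892886782832523
(array([ 507.9, -140.9]), array([80.9, 90.4]), 8.66)
```

Emit:
drive_tool(plan="-1 -0.6 6 -1 0 0 0;-1 0 5 0 0 0 0;-1 0 0 0 0 0 0")

```text
clock: 8.55
tcp_pos: [0.5093, -0.1406, 0.1001]
orientation: [-0.459, 0.459, 0.538, -0.538]
wrist_force: [-0.0, -0.1, -1.3]
finger_gap: 0.0105
```

```bash
python3 - <<'E'
from h import *
togo([.5084,-.1408,.0797],98.6)
E
```

```text
t 8.55 pos [ 509.3 -140.6  100.1] yaw 99.0640346246753 gap 0.010499581300666779 j [-0.42  0.32 -0.33  0.91  0.   -0.58]
F [-0.03 -0.06 -1.29] M [-0.044  0.035  0.012]
shift [-0.  20.4  0.9] rot [-0.01  0.46  0.03]
```

Emit:
drive_tool(plan="-1 0 4 0.6 0 0.4 0;-1 0 4 0 0 0 0;-1 0 0 0 0 0 0")

```text
clock: 8.93
tcp_pos: [0.5086, -0.1407, 0.0914]
orientation: [-0.461, 0.461, 0.536, -0.536]
wrist_force: [0.1, 0.5, -0.4]
finger_gap: 0.0106
```

```bash
python3 - <<'E'
from h import *
togo([.5084,-.1408,.0797],98.6)
E
```

```text
t 8.925 pos [ 508.6 -140.7   91.4] yaw 98.6294951055695 gap 0.01058880090816355 j [-0.42  0.33 -0.35  0.89  0.   -0.57]
F [ 0.06  0.53 -0.35] M [ 0.011 -0.02  -0.042]
shift [-0.1 11.7  0.2] rot [-0.02  0.03  0.04]
```

Emit:
drive_tool(plan="-1 0 4 0 0 0 0;-1 0 4 0 0 0 0;-1 0 2 0 0 0 0;-1 0 0 0 0 0 0")

```text
clock: 9.43
tcp_pos: [0.5086, -0.1408, 0.0807]
orientation: [-0.461, 0.461, 0.536, -0.536]
wrist_force: [-1.3, -0.2, -0.6]
finger_gap: 0.0109
```

```bash
python3 - <<'E'
from h import *
togo([.5084,-.1408,.0797],98.6)
E
```

```text
t 9.425 pos [ 508.6 -140.8   80.7] yaw 98.62708392939778 gap 0.0108909335218228 j [-0.42  0.34 -0.36  0.87  0.   -0.57]
F [-1.29 -0.19 -0.59] M [-0.066  0.023  0.049]
shift [-0.   1.   0.2] rot [-0.02  0.03  0.03]
```

Emit:
drive_tool(plan="-1 0 1 0 0 0 0;-1 0 1 0 0 0 0;-1 0 0.5 0 0 0 0;-1 0 0 0 0 0 0")

```text
clock: 9.93
tcp_pos: [0.5088, -0.1408, 0.0798]
orientation: [-0.461, 0.461, 0.536, -0.536]
wrist_force: [-0.1, 0.3, -1.6]
finger_gap: 0.0105
```

```bash
python3 - <<'E'
from h import *
togo([.5084,-.1408,.0797],98.6)
E
```

```text
t 9.925 pos [ 508.8 -140.8   79.8] yaw 98.6364615361117 gap 0.010524798710586536 j [-0.42  0.34 -0.36  0.86  0.   -0.57]
F [-0.13  0.28 -1.55] M [ 0.028  0.017 -0.002]
shift [0.1 0.1 0.4] rot [ 0.05  0.04 -0.01]
```

Emit:
drive_tool(plan="-1 0 2 0 0 0 0;-1 0 2 0 0 0 0")

```text
clock: 10.18
tcp_pos: [0.5092, -0.1409, 0.0796]
orientation: [-0.46, 0.462, 0.537, -0.536]
wrist_force: [-8.7, 1.9, 20.6]
finger_gap: 0.0104
```

```bash
python3 - <<'E'
from h import *
togo([.5084,-.1408,.0797],98.6)
E
```

```text
t 10.175 pos [ 509.2 -140.9   79.6] yaw 98.64792498320088 gap 0.010444164398723131 j [-0.42  0.34 -0.37  0.86  0.   -0.57]
F [-8.69  1.87 20.57] M [ 0.598  1.668 -0.032]
shift [ 0.2 -0.1  0.7] rot [ 0.14  0.05 -0.09]
```

Emit:
drive_tool(plan="-1 0 0 0 0 0 0;-1 0 -0.3 0.3 0 0 0;-1 0 0 0 0 0 0", grip_force=100)

```text
clock: 10.55
tcp_pos: [0.5088, -0.141, 0.0798]
orientation: [-0.46, 0.462, 0.537, -0.536]
wrist_force: [0.3, -0.1, 0.2]
finger_gap: 0.0104
```

```bash
python3 - <<'E'
from h import *
togo([.5084,-.1408,.0797],98.6)
E
```

```text
t 10.55 pos [ 508.8 -141.    79.8] yaw 98.64447313433807 gap 0.010362375361872924 j [-0.42  0.34 -0.37  0.86  0.   -0.57]
F [ 0.31 -0.09  0.2 ] M [ 0.051  0.043 -0.029]
shift [0.2 0.1 0.4] rot [ 0.16  0.04 -0.1 ]
```

Emit:
drive_tool(plan="-1 0 0 0 0 4 0;-1 0 0 0 0 4 0;-1 0 0 0 0 4 0")

```text
clock: 10.92
tcp_pos: [0.5085, -0.1408, 0.0797]
orientation: [-0.515, 0.516, 0.484, -0.484]
wrist_force: [-1.2, 0.1, 0.9]
finger_gap: 0.0104
```

```bash
python3 - <<'E'
from h import *
togo([.5088,-.1408,.0797],98.6)
E
```

```text
t 10.925 pos [ 508.5 -140.8   79.7] yaw 86.33991841077982 gap 0.010444900907944974 j [-0.42  0.34 -0.37  0.86 -0.   -0.36]
F [-1.23  0.05  0.94] M [0.06  0.272 0.323]
shift [ 0.   0.  -0.3] rot [  0.09 -12.26  -0.05]
```

Emit:
drive_tool(plan="-1 0 0 0 0 0 0")

```text
clock: 11.05
tcp_pos: [0.5085, -0.1408, 0.0797]
orientation: [-0.515, 0.516, 0.484, -0.484]
wrist_force: [-1.6, 0.4, 2.2]
finger_gap: 0.01
```

```bash
python3 - <<'E'
from h import *
togo([.5088,-.1408,.0797],98.6)
E
```

```text
t 11.05 pos [ 508.5 -140.8   79.7] yaw 86.39707185000358 gap 0.010024618863186377 j [-0.42  0.34 -0.37  0.86 -0.   -0.36]
F [-1.61  0.38  2.16] M [0.035 0.271 0.193]
shift [ 0.   0.1 -0.3] rot [  0.09 -12.2   -0.06]
```

Emit:
drive_tool(plan="-1 0 0 0 0 4 0;-1 0 0 0 0 4 0;-1 0 0 0 0 2 0")

```text
clock: 11.42
tcp_pos: [0.5085, -0.1408, 0.0798]
orientation: [-0.555, 0.556, 0.437, -0.437]
wrist_force: [0.1, 0.8, 2.3]
finger_gap: 0.01
```

```bash
python3 - <<'E'
from h import *
togo([.5088,-.1408,.0797],98.6)
E
```

```text
t 11.425 pos [ 508.5 -140.8   79.8] yaw 76.4025519453644 gap 0.010021627135955877 j [-0.42  0.34 -0.37  0.86 -0.   -0.18]
F [0.06 0.77 2.28] M [0.019 0.323 0.332]
shift [ 0.1  0.1 -0.3] rot [  0.07 -22.2   -0.06]
```

Emit:
drive_tool(plan="-1 0 0 0 0 2 0;-1 0 0 0 0 2 0;-1 0 0 0 0 2 0")

```text
clock: 11.8
tcp_pos: [0.5085, -0.1409, 0.0798]
orientation: [-0.578, 0.579, 0.407, -0.406]
wrist_force: [-0.8, -0.7, 2.2]
finger_gap: 0.0104
```

```bash
python3 - <<'E'
from h import *
togo([.5088,-.1408,.0797],98.6)
for i in range(1):
    c,p,d=snap("side","s6")
a=p[160:280,260:420,::-1];cv2.imwrite('pics/s6c.png',cv2.resize(a,None,fx=5,fy=5,interpolation=2))
togo([.5088,-.1408,.0797],98.6)
E
```

```text
t 11.8 pos [ 508.5 -140.9   79.8] yaw 70.17364201534794 gap 0.010419086049342536 j [-0.42  0.34 -0.37  0.86 -0.   -0.08]
F [-0.76 -0.73  2.15] M [0.034 0.306 0.354]
shift [ 0.1  0.1 -0.3] rot [  0.07 -28.43  -0.06]
t 11.85 pos [ 508.5 -140.8   79.8] yaw 70.11135677589668 gap 0.010209283003074356 j [-0.42  0.34 -0.37  0.86 -0.   -0.07]
F [-1.57  0.36  2.71] M [-0.011  0.3    0.271]
shift [ 0.1  0.1 -0.3] rot [  0.07 -28.49  -0.06]
```

View pics/s6c.png

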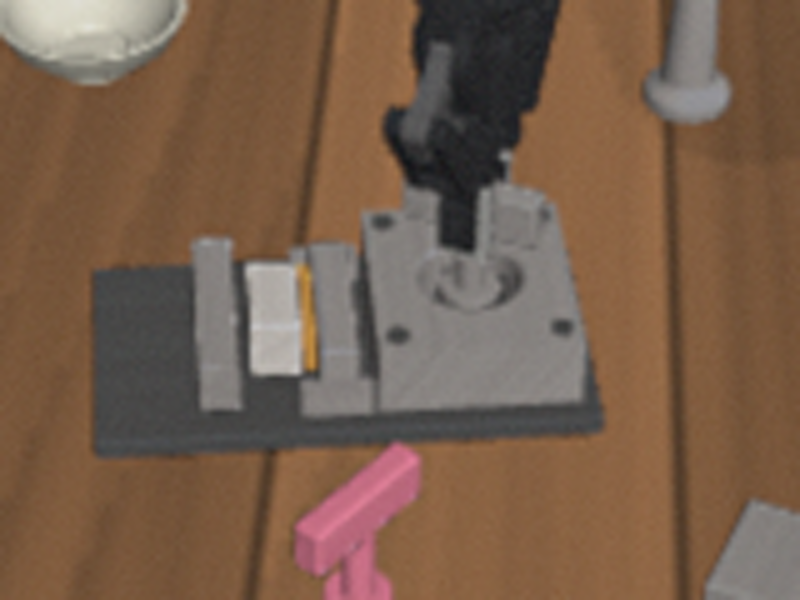

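Emit:
drive_tool(plan="-1 0 0 0 0 4 0;-1 0 0 0 0 4 0;-1 0 0 0 0 2 0;-1 0 0 0 0 2 0;-1 0 0 0 0 2 0")

```text
clock: 12.48
tcp_pos: [0.5085, -0.1409, 0.0798]
orientation: [-0.625, 0.626, 0.33, -0.33]
wrist_force: [-1.3, -0.4, 2.7]
finger_gap: 0.0103
```

```bash
cat > r.py <<'E'
from h import *
s,R=pose();y=np.degrees(np.arctan2(R[1,0],R[0,0]));print('turn',round(98.6-y,2),'Mz',s['ft_torque'].round(3),'F',s['wrist_force'].round(1),'pos',np.round(s['tcp_pos']*1000,1),s['clock'],s['finger_gap'])
E
python3 r.py
```

```text
turn 43.02 Mz [0.002 0.321 0.308] F [-1.3 -0.4  2.7] pos [ 508.5 -140.9   79.8] 12.475 0.010332192455102786
```

Emit:
drive_tool(plan="-1 0 0 0 0 2 0")

```text
clock: 12.6
tcp_pos: [0.5085, -0.1409, 0.0798]
orientation: [-0.631, 0.632, 0.318, -0.318]
wrist_force: [-0.6, -0.2, 2.0]
finger_gap: 0.0103
```

```bash
python3 r.py
```

```text
turn 45.15 Mz [0.039 0.305 0.346] F [-0.6 -0.2  2. ] pos [ 508.5 -140.9   79.8] 12.6 0.010319227994799167
```

Emit:
drive_tool(plan="-1 0 0 0 0 2 0")

```text
clock: 12.72
tcp_pos: [0.5085, -0.1409, 0.0798]
orientation: [-0.637, 0.638, 0.306, -0.306]
wrist_force: [-0.4, 1.5, 2.9]
finger_gap: 0.0102
```

```bash
python3 r.py
```

```text
turn 47.28 Mz [-0.01   0.345  0.311] F [-0.4  1.5  2.9] pos [ 508.5 -140.9   79.8] 12.725 0.010209441656429289
```

Emit:
drive_tool(plan="-1 0 0 0 0 2 0")

```text
clock: 12.85
tcp_pos: [0.5085, -0.1409, 0.0798]
orientation: [-0.642, 0.644, 0.294, -0.294]
wrist_force: [-1.3, -0.8, 2.9]
finger_gap: 0.0102
```

```bash
python3 r.py
```

```text
turn 49.42 Mz [0.026 0.377 0.32 ] F [-1.3 -0.8  2.9] pos [ 508.5 -140.9   79.8] 12.85 0.010212530629351634
```

Emit:
drive_tool(plan="-1 0 0 0 0 2 0")

```text
clock: 12.98
tcp_pos: [0.5084, -0.1409, 0.0798]
orientation: [-0.648, 0.649, 0.282, -0.282]
wrist_force: [-1.4, -0.3, 2.8]
finger_gap: 0.0104
```

```bash
python3 r.py
```

```text
turn 51.56 Mz [0.07  0.357 0.325] F [-1.4 -0.3  2.8] pos [ 508.4 -140.9   79.8] 12.975 0.010380331249123326
```

Emit:
drive_tool(plan="-1 0 0 0 0 2 0")

```text
clock: 13.1
tcp_pos: [0.5085, -0.1409, 0.0798]
orientation: [-0.653, 0.654, 0.27, -0.27]
wrist_force: [-1.7, 0.1, 2.5]
finger_gap: 0.0105
```

```bash
python3 r.py; python3 - <<'E'
from h import *
c,p,d=snap("side","s7")
a=p[160:280,260:420,::-1];cv2.imwrite('pics/s7c.png',cv2.resize(a,None,fx=5,fy=5,interpolation=2))
E
python3 r.py
```

```text
turn 53.7 Mz [0.013 0.335 0.337] F [-1.7  0.1  2.5] pos [ 508.5 -140.9   79.8] 13.1 0.010498235243720243
turn 53.76 Mz [0.034 0.313 0.291] F [-2.1  0.   1.7] pos [ 508.5 -140.9   79.8] 13.15 0.010132853860452972
```

View pics/s7c.png

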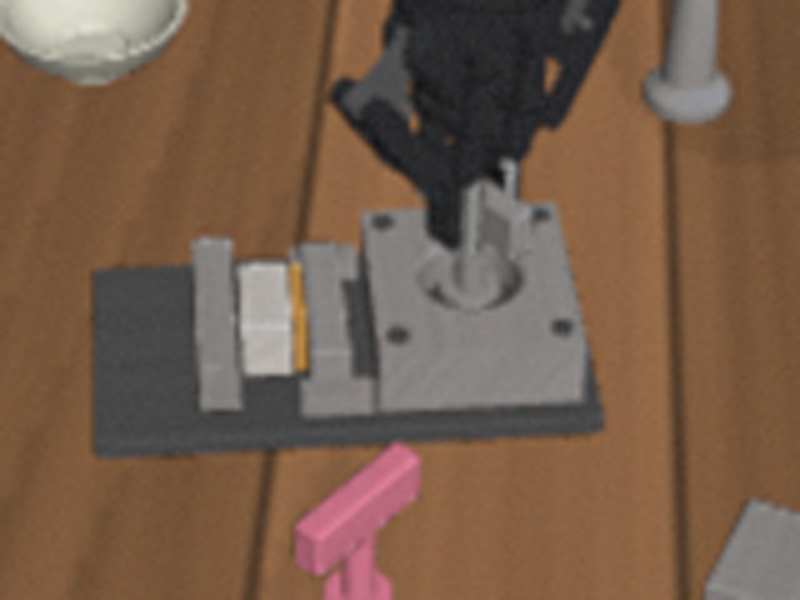

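Emit:
drive_tool(plan="-1 0 0 0 0 2 0")

```text
clock: 13.28
tcp_pos: [0.5085, -0.1409, 0.0798]
orientation: [-0.658, 0.659, 0.258, -0.258]
wrist_force: [-1.7, 0.6, 2.0]
finger_gap: 0.0105
```

```bash
python3 r.py
```

```text
turn 55.84 Mz [0.02  0.301 0.307] F [-1.7  0.6  2. ] pos [ 508.5 -140.9   79.8] 13.275 0.010475348829787182
```

Emit:
drive_tool(plan="-1 0 0 0 0 2 0")

```text
clock: 13.4
tcp_pos: [0.5084, -0.1409, 0.0798]
orientation: [-0.663, 0.664, 0.246, -0.245]
wrist_force: [-1.8, 0.5, 1.7]
finger_gap: 0.01
```

```bash
python3 r.py
```

```text
turn 57.95 Mz [0.065 0.283 0.355] F [-1.8  0.5  1.7] pos [ 508.4 -140.9   79.8] 13.4 0.009989308352768142
```

Emit:
drive_tool(plan="-1 0 0 0 0 2 0")

```text
clock: 13.52
tcp_pos: [0.5084, -0.1409, 0.0798]
orientation: [-0.667, 0.668, 0.233, -0.233]
wrist_force: [-2.4, -0.6, 2.6]
finger_gap: 0.0104
```

```bash
python3 r.py
```

```text
turn 60.07 Mz [0.014 0.292 0.277] F [-2.4 -0.6  2.6] pos [ 508.4 -140.9   79.8] 13.525 0.01040294680295607
```

Emit:
drive_tool(plan="-1 0 0 0 0 2 0")

```text
clock: 13.65
tcp_pos: [0.5084, -0.1409, 0.0798]
orientation: [-0.671, 0.672, 0.221, -0.221]
wrist_force: [-1.9, 0.3, 2.3]
finger_gap: 0.0104
```

```bash
python3 r.py
```

```text
turn 62.2 Mz [0.015 0.299 0.314] F [-1.9  0.3  2.3] pos [ 508.4 -140.9   79.8] 13.65 0.01043172103555463
```

Emit:
drive_tool(plan="-1 0 0 0 0 2 0")

```text
clock: 13.78
tcp_pos: [0.5084, -0.1409, 0.0797]
orientation: [-0.675, 0.676, 0.208, -0.208]
wrist_force: [-1.1, 0.7, 2.4]
finger_gap: 0.0103
```

```bash
python3 r.py; python3 - <<'E'
from h import *
c,p,d=snap("side","s8")
a=p[160:280,260:420,::-1];cv2.imwrite('pics/s8c.png',cv2.resize(a,None,fx=5,fy=5,interpolation=2))
E
python3 r.py
```

```text
turn 64.34 Mz [0.051 0.35  0.333] F [-1.1  0.7  2.4] pos [ 508.4 -140.9   79.7] 13.775 0.010289929504947738
turn 64.4 Mz [0.017 0.312 0.249] F [-0.9 -0.5  3.5] pos [ 508.4 -140.9   79.7] 13.825 0.01049233384718955
```

View pics/s8c.png

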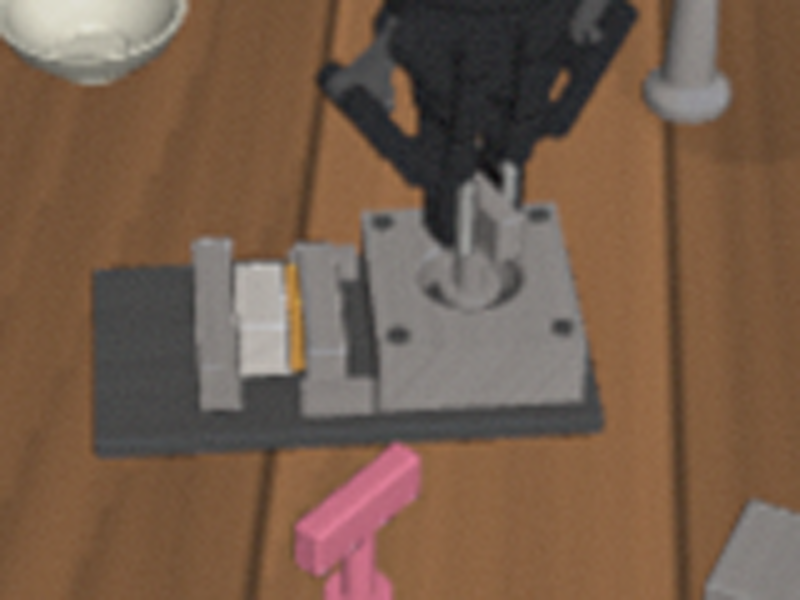

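Emit:
drive_tool(plan="-1 0 0 0 0 2 0")

```text
clock: 13.95
tcp_pos: [0.5084, -0.1409, 0.0798]
orientation: [-0.679, 0.68, 0.196, -0.195]
wrist_force: [-0.9, 0.1, 2.0]
finger_gap: 0.0101
```

```bash
python3 r.py
```

```text
turn 66.48 Mz [0.01  0.31  0.328] F [-0.9  0.1  2. ] pos [ 508.4 -140.9   79.8] 13.95 0.010127890583679924
```

Emit:
drive_tool(plan="-1 0 0 0 0 2 0")

```text
clock: 14.08
tcp_pos: [0.5084, -0.1409, 0.0798]
orientation: [-0.682, 0.683, 0.183, -0.183]
wrist_force: [-1.0, -0.1, 2.4]
finger_gap: 0.0103
```

```bash
python3 r.py
```

```text
turn 68.59 Mz [0.018 0.35  0.339] F [-1.  -0.1  2.4] pos [ 508.4 -140.9   79.8] 14.075 0.0103286572302978
```

Emit:
drive_tool(plan="-1 0 0 0 0 2 0")

```text
clock: 14.2
tcp_pos: [0.5084, -0.1408, 0.0798]
orientation: [-0.686, 0.687, 0.171, -0.17]
wrist_force: [-1.4, -0.4, 2.3]
finger_gap: 0.0104
```

```bash
python3 r.py
```

```text
turn 70.7 Mz [0.018 0.351 0.424] F [-1.4 -0.4  2.3] pos [ 508.4 -140.8   79.8] 14.2 0.010359216994216474
```

Emit:
drive_tool(plan="-1 0 0 0 0 2 0")

```text
clock: 14.32
tcp_pos: [0.5084, -0.1408, 0.0798]
orientation: [-0.689, 0.69, 0.158, -0.158]
wrist_force: [-1.6, -0.2, 2.4]
finger_gap: 0.0106
```

```bash
python3 r.py
```

```text
turn 72.82 Mz [0.092 0.317 0.402] F [-1.6 -0.2  2.4] pos [ 508.4 -140.8   79.8] 14.325 0.010594638221093858
```

Emit:
drive_tool(plan="-1 0 0 0 0 2 0")

```text
clock: 14.45
tcp_pos: [0.5084, -0.1409, 0.0798]
orientation: [-0.692, 0.693, 0.145, -0.145]
wrist_force: [-1.3, 0.8, 1.9]
finger_gap: 0.0104
```

```bash
python3 r.py
```

```text
turn 74.95 Mz [0.036 0.358 0.444] F [-1.3  0.8  1.9] pos [ 508.4 -140.9   79.8] 14.45 0.010448078965078093
```

Emit:
drive_tool(plan="-1 0 0 0 0 1.3 0")

```text
clock: 14.58
tcp_pos: [0.5084, -0.1409, 0.0798]
orientation: [-0.693, 0.694, 0.137, -0.136]
wrist_force: [-0.9, -0.3, 2.8]
finger_gap: 0.0106
```

```bash
python3 r.py;python3 - <<'E'
from h import *
c,p,d=snap("side","s9")
a=p[160:280,260:420,::-1];cv2.imwrite('pics/s9c.png',cv2.resize(a,None,fx=5,fy=5,interpolation=2))
E
python3 r.py
```

```text
turn 76.35 Mz [-0.022  0.359  0.448] F [-0.9 -0.3  2.8] pos [ 508.4 -140.9   79.8] 14.575 0.010570270761592171
turn 76.38 Mz [-0.036  0.34   0.366] F [-1.5  0.   2.5] pos [ 508.4 -140.9   79.8] 14.625 0.010199740210454961
```

View pics/s9c.png

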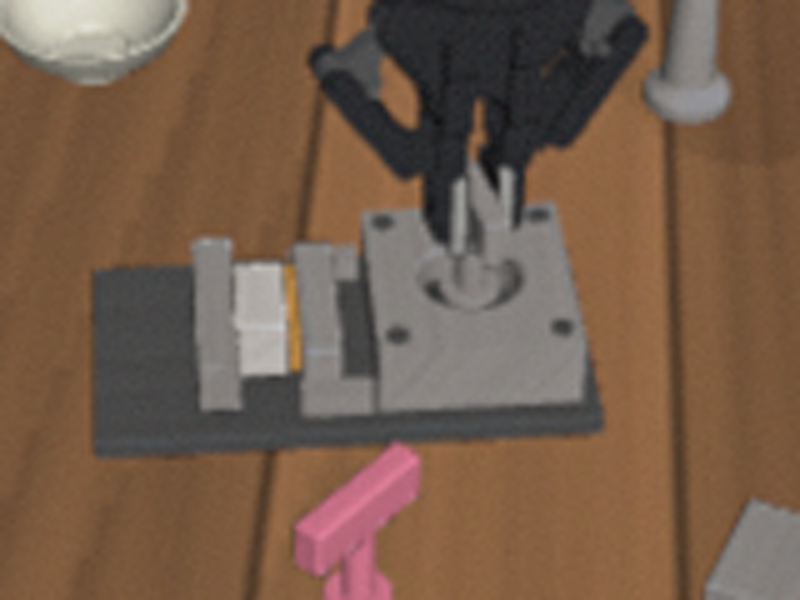

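Emit:
drive_tool(plan="-1 0 0 0 0 1.2 0")

```text
clock: 14.75
tcp_pos: [0.5084, -0.1409, 0.0797]
orientation: [-0.695, 0.696, 0.129, -0.128]
wrist_force: [-1.5, -0.1, 2.9]
finger_gap: 0.0104
```

```bash
python3 r.py;python3 - <<'E'
from h import *
for i in range(6):
    cams.read_camera("side"); s=monitor.get_state(); print(s['clock'],s['ft_torque'].round(3))
E
python3 r.py
```

```text
turn 77.64 Mz [-0.001  0.342  0.441] F [-1.5 -0.1  2.9] pos [ 508.4 -140.9   79.7] 14.75 0.010367529047339195
14.8 [-0.02   0.333  0.453]
14.85 [-0.001  0.31   0.424]
14.9 [-0.028  0.316  0.451]
14.95 [-0.033  0.337  0.412]
15.0 [0.021 0.342 0.437]
15.05 [-0.048  0.321  0.383]
turn 77.57 Mz [-0.048  0.321  0.383] F [-1.3 -0.3  1.7] pos [ 508.4 -140.9   79.8] 15.05 0.010285348798486124
```

Emit:
drive_tool(plan="-1 0 0 0 0 -1.5 0;-1 0 0 0 0 0 0;0.2 0 0 0 0 0 0;0.2 0 0 0 0 0 0;0.2 0 0 0 0 0 0;0.2 0 0 0 0 0 0")

```text
clock: 15.8
tcp_pos: [0.5091, -0.1411, 0.0794]
orientation: [-0.693, 0.694, 0.139, -0.137]
wrist_force: [-0.2, 0.0, -0.4]
finger_gap: 0.0508
```

```bash
python3 r.py
```

```text
turn 76.08 Mz [ 0.031 -0.03   0.011] F [-0.2  0.  -0.4] pos [ 509.1 -141.1   79.4] 15.8 0.05075685845894931
```

Emit:
drive_tool(plan="0.2 0 -8 0 0 0 0;0.2 0 -15 0 0 0 0;0.2 0 -30 0 0 0 0;0.2 0 -40 0 0 0 0;0.2 0 0 0 0 0 0;0.2 0 0 0 0 0 0")

```text
clock: 16.55
tcp_pos: [0.5094, -0.1412, 0.1796]
orientation: [-0.692, 0.695, 0.14, -0.136]
wrist_force: [0.9, 0.4, -0.2]
finger_gap: 0.0515
```

```bash
python3 - <<'E'
from h import *
c,p,d=snap("wrist","w10")
W=cloud(c,d)
m=(W[...,2]>.082)&(W[...,2]<.095)&(np.hypot(W[...,0]-.508,W[...,1]+.141)<.04)
print(rect(W[m][:,:2]),W[m][:,2].mean(), monitor.get_state()['tcp_pos'])
c,p,d=snap("side","s10")
a=p[160:280,260:420,::-1];cv2.imwrite('pics/s10c.png',cv2.resize(a,None,fx=5,fy=5,interpolation=2))
E
```

```text
(array([ 507.6, -140.3]), array([12. , 55.5]), 25.34) 0.08487141538287157 [ 0.50969029 -0.14131615  0.17970601]
```

View pics/w10.png

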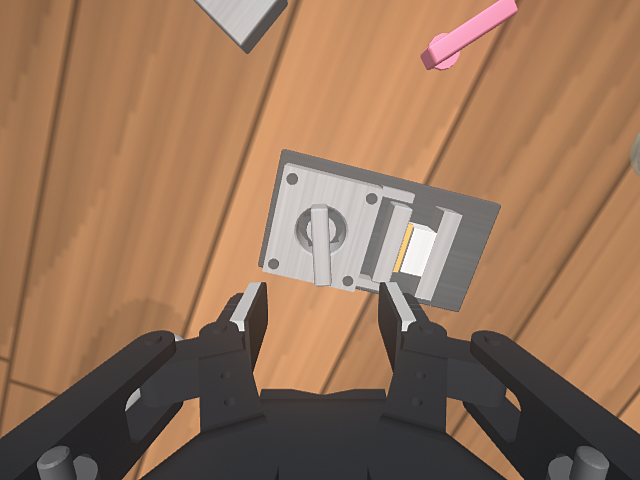

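View pics/s10c.png

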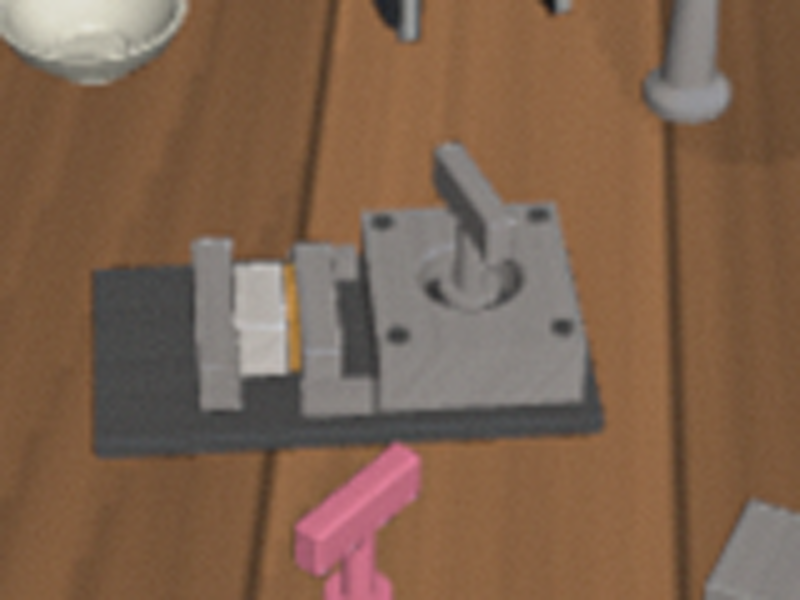

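```bash
python3 - <<'E'
from h import *
g=lambda t:cv2.cvtColor(np.load(f'pics/{t}.npz')['p'],cv2.COLOR_RGB2GRAY)[205:245,295:340].astype(np.float32)
print(cv2.phaseCorrelate(g('s9')[:, 24:34].copy(),g('s10')[:,24:34].copy()))
print(job.hand_in())
E
```

```text
((0.07719241827969636, 0.09597085779623171), 0.9811005645990372)
the job is handed in; nothing more can be done
None
```

I took the key from the stand, seated it in the socket, turned it clockwise until the resistance rose, released it and backed the arm away before handing in. No verdict was reported.

- **Seating:** the key reached its stop with about 20 N of push at the expected height. After release, the picture puts the bar centre at (507.6, -140.3) mm, less than 1 mm from the socket axis. Its top is at 85 mm, 1 mm under the expected 86 mm. The camera read about 1 mm low on the other heights too.
- **Clamping:** free turning took about 0.32 N m. The rise began at about 67–68° of turn, and I stopped at 77.6°. I could not read the clamping force directly. The last single reading while turning (0.44 N m) suggests about 15 N, and the average while holding (0.43 N m, against about 0.27 N m when holding free) suggests about 20 N. The angle past contact suggests 23 N. All three are inside the 10–32 N band.
- **After release:** the side view shows the blank upright against the fence. The jaw edge moved less than 0.1 pixel compared with the view before my last 1.2° of tightening, so I saw no slackening. The gripper was about 10 cm above the key and touching nothing.
- **Disagreement:** the bar's final angle measured about 73° of turn, against 76° at the hand when the fingers opened. That difference is within the 0.1 rad of socket play plus measurement error.
- **Other items:** I made no contact that I could see with anything else on the bench, but I did not measure the bystanders' positions afterwards. The robot clock was about 17 s when I handed in.

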